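Hold a glued pull tab at load on the spring tester

ROBOT

A 6-joint arm with a two-finger parallel gripper is mounted at the origin on a cart in front of the work surface, level with it; the furniture and walls round the work are solid. World frame = base frame: x ahead of the robot, y to its left, z up, the work surface at z = 0. Lengths are in m, angles in rad, forces in N, time in s.
With the tool pointing down it reaches from about 0.3 to 0.875 m from the base axis. Payload 6.4 kg.
Tool frame: the origin (TCP) lies midway between the tips of the shut fingers; the grasp point (between the pads) lies 19 mm behind it; z points along the fingers, y is the direction in which the jaws open and shut (so a half turn about z gives the same grasp; the last joint's range is limited). The gripper opens to 85 mm and grips with 20 to 120 N. Pads are 22 mm wide; open, the fingers measure 114 mm over their backs; the gripper's body (76 mm by 85 mm) begins 54 mm behind the grasp point. The pads swing forward as they close: fully open they stand 13 mm farther back than shut.
Start: joints at [0.933, 0.181, 1.607, -0, 1.354, -0.206], TCP at [0.241, 0.522, 0.231] pointing down, gripper open.
Joint ranges: [-2.99, 2.99], [-0.89, 2.07], [0.3, 2.58], [-1.14, 4.28], [0, 2.63], [-3.12, 3.12]. Speed limits (rad/s): [2.57, 2.57, 3.01, 3.14, 3.14, 3.14].

INTERFACE

Orientations are given as a unit quaternion [w, x, y, z].
In Python, from bench import get_obs, camera, hand_in gives the robot as it stands.
- The arm moves only by the tool drive_tool, never from a script. Its argument "deltas" is a list of rows, each a list of 2 entries, a list of its own where there are three numbers: the shift along the world's x, y, z in m, then the turn about the world's z in rad. A call has 1 to 10 rows; each row shifts and turns the pose as measured when the row begins; what a row does not reach is not made up. A row lasts 1/10 s, in which the tool goes at most 50 mm and 8.59 degrees, less where a joint would pass 70% of its speed; a pose out of reach is approached as far as the arm can. A call is refused whole if a number of a shift passes 0.05 or a number of a turn 0.15, either way. A call with a gripper value outside its range is refused whole. "gripper" is the opening, from 0 (shut) to 1 (fully open), set as the call begins (left out, the last holds). The fingers move at their own pace and stop on an object; the grip force is fixed at half the most. Time passes only in rows, so rows that do not move let the fingers close. It gives the time, the measured TCP pose, the force and the opening at its end, in the units of the state.
- get_obs(): the state, without advancing time (a new reading comes with each control period).
- camera(name): name is "side" or "top" or "wrist"; returns a dict with "frame" (420x560x3 uint8, red, green, blue), "fx", "fy", "cx", "cy" (pixels), "eye" and "attitude" of the camera in the world. Camera axes: x right, y down, z forward; pixel columns grow to the right and rows downward; lengths in m; the calibration is good to about 2 mm. The wrist camera is an equidistant fisheye: a pixel r from the principal point sees the ray r / f radians off the axis. A picture is of the moment at which its call begins. There is no depth.
- hand_in(): hands the job in, once; it reports no verdict.
The state is a dict: "time_s": time; "q": joint angles; "dq": joint speeds; "joint_efforts": joint torques, N m; "eef_pos": TCP position; "eef_rot": TCP orientation; "wrist_force": force on the tool from outside, world axes, zero at the start; "torque": the same for the moment, N m; "opening": opening from 0.0 (shut) to 1.0 (fully open).
Only numpy, scipy, OpenCV 4.12 (cv2) and the standard library are available. Lean on these libraries where they do the work, as an engineer would, in place of code of your own. Each camera call takes 0.05 s, during which the arm holds its last target.

TASK

On the grey pull tester, take the blue tab that is glued upright on the sliding carriage and draw it gently out against the return spring, straight along the rods, until the carriage's black pointer stands over the red band; do not pull past the band. Keep the pointer over the band for at least three seconds, and finish while still holding it there: do not let go, the spring would snap it back. The tab is only glued on, so grip it with no more than about 20 N; leave the other things on the bench alone.

Things in the scene. Friction and masses are not known exactly. Their poses are not given: they have to be found in the camera images.
- tester: Grey base plate, 320 x 130 x 12 mm, fixed, on rubber feet (a 4 mm black mat covers part of the bench). Origin: centre of the plate's underside, 5 mm up; x along its two steel rods, z up. The carriage is pulled to the tester's own -x, roughly towards the robot. Dark end blocks (top 46 mm above the bench) at x = -145 and +145 mm; white scale bar along x at y = -50 mm, top 31 mm above the bench.
- carriage (a joint): Travel of the flat white-topped carriage (60 x 68 mm, top 47.5 mm up) along the rods: 0 m = home, where it starts and where the spring returns it; grows as it is pulled to the tester's -x; hard stop at 0.105 m. At travel q the tab's axis is at x = 75 mm - q, y = +10 mm in the tester's frame. The spring pulls back with 3.2 N at home and 70 N/m more (6 to 9 N at the band); little friction.
- tab_head (a point): Centre of the flat top of the blue nylon tab, 74 mm above the bench; moves with the carriage. The tab is an upright mushroom 26 mm tall: foot disc 30 mm across, 3 mm thick; stem 8 mm thick; head 13 mm across in the top 6 mm. Fingers can straddle it from above in any direction, tips down to about 54 mm above the bench; nothing on the tester is taller.
- pointer (a point): The black pointer, a bar 2.5 mm wide along the tester's x that sticks out of the carriage's -y side over the scale bar, 39 mm above the bench; this point is above the middle of the scale bar, at the same x as the tab. Moves with the carriage.
- band_top (a point): Middle of the top of the red band, a red clip fixed across the white scale bar, 12 mm wide along the tester's x (6 mm either side of this point), 18 mm across, top 34 mm above the bench. Its axes are the tester's. It stands where the carriage's travel is 45 to 85 mm.
- bottle: Loose clear spray bottle, 38 mm across, 120 mm tall, standing upright; origin at the centre of its base. Leave it alone.
- bowl: Loose dark blue bowl, 145 mm across, 68 mm tall; origin at the centre of its base. Leave it alone.
- disc: Loose black adapter disc, 55 mm across, 19 mm tall; origin at the centre of its base. Leave it alone.
- spare_tab: Loose blue tab with a 36 x 28 mm rectangular foot, 26 mm tall, standing on the bench; origin at the centre of its base. It is not the tab to pull: leave it alone.
- nut: Loose black thumb nut, 20 mm across, 9 mm tall, flat on the bench; origin at the centre of its base. Leave it alone.

How it is judged:
On the way:
1. the fingers keep the pointer over the red band for three seconds on end (x of pointer in the frame of band_top between -0.006 and 0.006 m and contact force between the fingers and carriage above 2 N and distance between the grasp point and tab_head below 0.04 m), for 3 s.
At the end, for the whole second after the job is handed in: The fingers still hold the blue tab (more than 2 N on it, grasp within 40 mm of its head), with the pointer within 6 mm of the middle of the red band along the scale, and the carriage at rest (under 10 mm/s) (all of step 1 and velocity of joint carriage between -0.01 and 0.01 m/s); the arm keeps its last pose, push and grip.
It fails at once if the tab or its carriage handled roughly: the forces of both fingers on it add up to more than 60 N (a 20 N grip makes about 40 N) (contact force between the fingers and carriage above 60 N).
It fails at once if the pointer pulled past the red band (more than 9 mm beyond its middle) (x of pointer in the frame of band_top below -0.009 m).
It fails at once if a bystander shoved by more than 20 mm (distance of any of bottle, bowl, disc, spare_tab, nut from where it was at the start of the episode above 0.02 m).
It also fails if it takes over 48 s, if anything falls off the work surface, if the arm or the gripper's body presses on something with over 40 N, if the wrist force passes 120 N, or if a joint passes its speed limit or range.

## Working session

There is one attempt and no reset: what is moved stays moved. The work goes in short steps, Python scripts to look and compute and a tool call to move; the robot and the scene stay as the last step left them, time stands still between calls to the robot, and variables do not carry over. Pictures are saved under pics/ and viewed, and the job is handed in when it is done.

Besides the shell and the picture viewer there is one more tool, called after "Request:" by a JSON object that holds its "fn" and its "kwargs", one argument or row to a line. drive_tool: Moves the arm, as the interface text tells. Its arguments: {"type":"object","properties":{"deltas":{"type":"array","items":{"type":"array"}},"gripper":{"type":"number"}},"required":["deltas"]}

```bash
mkdir -p pics
python3 - <<'E'
from bench import *
import cv2
print(get_obs())
for n in ["side","top","wrist"]:
    c=camera(n); cv2.imwrite(f"pics/{n}0.png",c["frame"][:,:,::-1]); print(n,{k:v for k,v in c.items() if k!="frame"})
E
```

```text
{'time_s': 0.0, 'q': array([ 9.32696919e-01,  1.81550055e-01,  1.60798229e+00,  5.89916400e-06,
        1.35380560e+00, -2.06295481e-01]), 'dq': array([ 0.00254931, -0.00071018, -0.00123015, -0.00013564,  0.00234987,
        0.00083941]), 'joint_efforts': array([-5.40231067e-04, -4.44871151e+01, -3.51339090e+01, -3.70932339e-04,
        9.09991097e-03,  2.00125953e-05]), 'eef_pos': array([0.24029349, 0.52178667, 0.23039151]), 'eef_rot': array([-3.60206924e-04,  2.14229079e-01,  9.76783057e-01, -7.94838045e-04]), 'wrist_force': array([-0.39393571,  1.1557379 ,  0.83042873]), 'torque': array([-0.00894553, -0.08634666, -0.03725911]), 'opening': 0.9981632114786706}
side {'fx': 524.138788099798, 'fy': 524.138788099798, 'cx': 276.4778942717776, 'cy': 202.6284330491488, 'eye': array([-0.28547842, -0.49805637,  0.87095703]), 'attitude': array([-0.36845568,  0.78428163, -0.44981185,  0.2163609 ])}
top {'fx': 449.07337257578376, 'fy': 449.07337257578376, 'cx': 278.7379605928511, 'cy': 221.87028477901757, 'eye': array([ 0.45304789, -0.02663974,  1.09760528]), 'attitude': array([-0.0297174 ,  0.71250278, -0.70047644,  0.02809674])}
wrist {'fx': 325.19226210127806, 'fy': 325.19226210127806, 'cx': 280.5384131988106, 'cy': 212.4401078013797, 'eye': array([0.1633778 , 0.55683501, 0.37320186]), 'attitude': array([0.14038534, 0.83057411, 0.53153474, 0.08893499])}
```

View pics/top0.png

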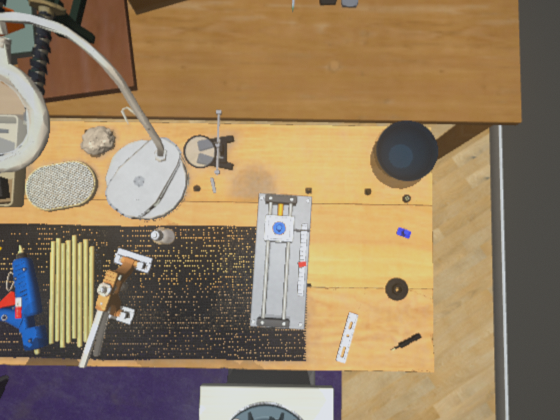

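View pics/side0.png

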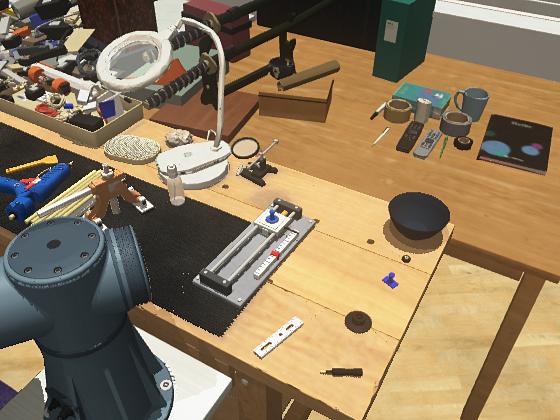

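View pics/wrist0.png

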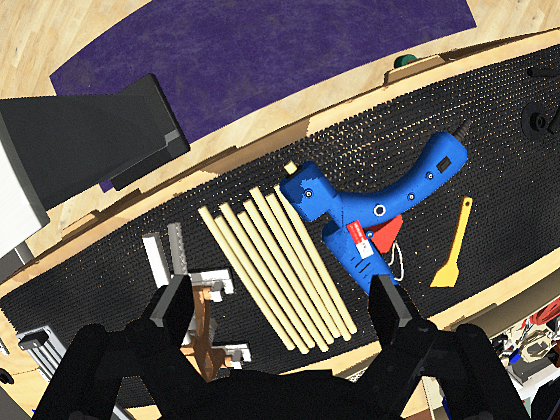

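Top view: the tester's tab is near (279,228), the red band near (302,265), and the rods run roughly down the image. Next I'll zoom in for subpixel positions.

```bash
cat > h.py <<'E'
import numpy as np, cv2
from scipy.spatial.transform import Rotation as R
def rot(c): a=c["attitude"]; return R.from_quat([a[1],a[2],a[3],a[0]])
def px2w(c,u,v,z):
    d=np.array([(u-c["cx"])/c["fx"],(v-c["cy"])/c["fy"],1.]); 
    d=rot(c).apply(d); e=np.array(c["eye"]); return e+d*(z-e[2])/d[2]
def w2px(c,p,fish=False):
    q=rot(c).inv().apply(np.array(p)-c["eye"])
    if fish:
        r=np.hypot(q[0],q[1]); t=np.arctan2(r,q[2]); return c["cx"]+c["fx"]*t*q[0]/r, c["cy"]+c["fy"]*t*q[1]/r
    return c["cx"]+c["fx"]*q[0]/q[2], c["cy"]+c["fy"]*q[1]/q[2]
E
python3 - <<'E'
import cv2
a=cv2.imread("pics/top0.png")[185:335,240:320]; cv2.imwrite("pics/topz.png",cv2.resize(a,None,fx=4,fy=4,interpolation=cv2.INTER_CUBIC))
a=cv2.imread("pics/side0.png")[190:310,185:325]; cv2.imwrite("pics/sidez.png",cv2.resize(a,None,fx=5,fy=5,interpolation=cv2.INTER_CUBIC))
E
```

```text
(no output)
```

View pics/topz.png

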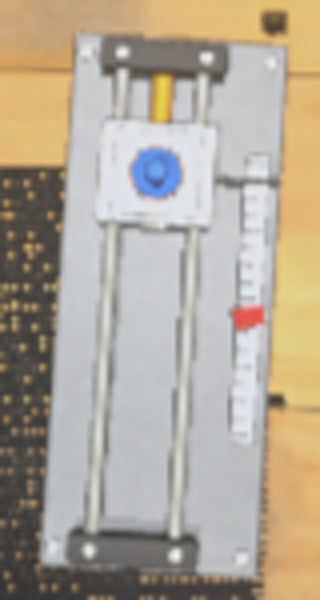

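View pics/sidez.png

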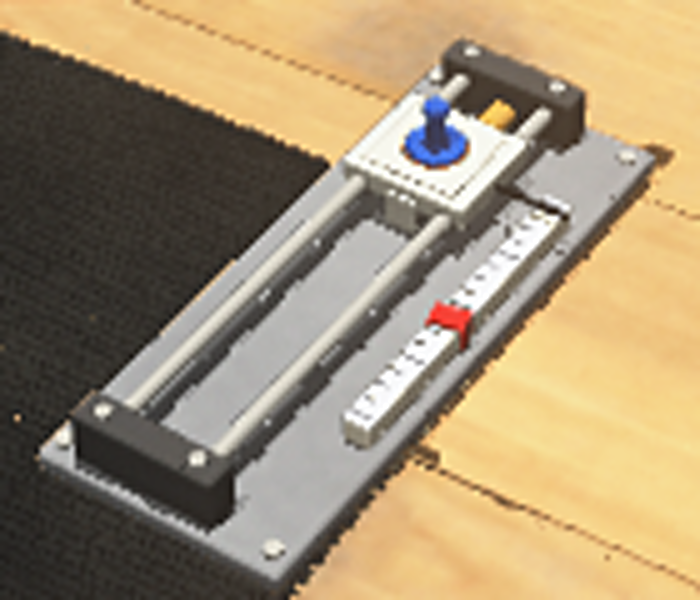

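```bash
cat > fit.py <<'E'
from h import *
from bench import *
from scipy.optimize import least_squares
T=camera("top");S=camera("side")
tz=lambda u,v:((u+.5)/4-.5+240,(v+.5)/4-.5+185)
sz=lambda u,v:((u+.5)/5-.5+185,(v+.5)/5-.5+190)
m=lambda x,y,z:np.array([x,y,z])/1000.
pts=[(T,m(160,65,17),tz(77,33)),(T,m(160,-65,17),tz(288,48)),(T,m(-160,65,17),tz(41,567)),(T,m(-160,-65,17),tz(262,579)),
(T,m(75,10,74),tz(156,169)),
(S,m(160,-65,17),sz(660,152)),(S,m(-160,-65,17),sz(285,583)),(S,m(-160,65,17),sz(40,457)),(S,m(75,10,74),sz(436,102))]
bands=[(T,tz(248,318)),(S,sz(452,314))]
def W(p,l): return R.from_euler('z',p[2]).apply(l)+[p[0],p[1],0]
def f(p):
    r=[np.subtract(w2px(c,W(p,l)),uv) for c,l,uv in pts]
    r+=[np.subtract(w2px(c,W(p,m(75-p[3]*1000,-50,34))),uv) for c,uv in bands]
    return np.ravel(r)
s=least_squares(f,[0.45,-.03,0,.065],loss='soft_l1')
p=s.x; print("pose",p,"yawdeg",np.degrees(p[2])); print(f(p).reshape(-1,2).round(1))
print("tab",W(p,m(75,10,74)),"goal tab",W(p,m(75-p[3]*1000,10,74)))
print("naive tab top cam",px2w(T,*tz(156,169),.074),"band",px2w(T,*tz(248,318),.034), px2w(S,*sz(452,314),.034),px2w(S,*sz(436,102),.074))
E
python3 fit.py
```

```text
pose [ 0.44980746 -0.03068618 -0.03828975  0.08096297] yawdeg -2.193840966948265
[[-0.9 -0.3]
 [-0.1 -1.2]
 [ 0.1 -0.2]
 [-0.3 -0.1]
 [ 0.   0.1]
 [-0.3  0.4]
 [-0.3  0.3]
 [-0.3 -0. ]
 [ 0.4  0.9]
 [ 0.6 -0.3]
 [ 0.2  0.9]]
tab [ 0.52513529 -0.02356454  0.074     ] goal tab [ 0.44423166 -0.02046524  0.074     ]
naive tab top cam [ 0.52545051 -0.02351175  0.074     ] band [ 0.44116311 -0.07912235  0.034     ] [ 0.44433119 -0.07854907  0.034     ] [ 0.5273928  -0.02112541  0.074     ]
```

Request:
{"fn": "drive_tool", "kwargs": {
  "deltas": [
    [[0.012,-0.035,0],-0.08],
    [[0.012,-0.035,0],-0.08],
    [[0.012,-0.035,0],-0.08],
    [[0.012,-0.035,0],-0.08],
    [[0.012,-0.035,0],-0.08],
    [[0.012,-0.035,0],-0.08],
    [[0.012,-0.035,0],-0.08],
    [[0.012,-0.035,0],-0.08],
    [[0.012,-0.035,0],-0.08],
    [[0.012,-0.035,0],-0.08]
  ],
  "gripper": 0.4
}}

```text
time_s: 1.25
eef_pos: [0.3604, 0.1625, 0.2301]
eef_rot: [0.0, 0.587, 0.81, 0.001]
wrist_force: [1.3, 0.7, -0.5]
opening: 0.4
```

Request:
{"fn": "drive_tool", "kwargs": {
  "deltas": [
    [[0.0165,-0.0186,-0.008],-0.0355],
    [[0.0165,-0.0186,-0.008],-0.0355],
    [[0.0165,-0.0186,-0.008],-0.0355],
    [[0.0165,-0.0186,-0.008],-0.0355],
    [[0.0165,-0.0186,-0.008],-0.0355],
    [[0.0165,-0.0186,-0.008],-0.0355],
    [[0.0165,-0.0186,-0.008],-0.0355],
    [[0.0165,-0.0186,-0.008],-0.0355],
    [[0.0165,-0.0186,-0.008],-0.0355],
    [[0.0165,-0.0186,-0.008],-0.0355]
  ]
}}

```text
time_s: 2.25
eef_pos: [0.5318, -0.0347, 0.149]
eef_rot: [0.003, 0.728, 0.685, 0.002]
wrist_force: [-0.3, 0.3, 0.2]
opening: 0.402
```

```bash
cat > look.py <<'E'
import sys; from h import *; from bench import *
k=sys.argv[1]; o=get_obs(); print(o["time_s"],o["eef_pos"],o["eef_rot"],o["wrist_force"],o["opening"])
C={n:camera(n) for n in ["side","top","wrist"]}
cv2.imwrite(f"pics/wrist{k}.png",C["wrist"]["frame"][:,:,::-1])
cv2.imwrite(f"pics/side{k}.png",cv2.resize(C["side"]["frame"][190:310,185:325,::-1],None,fx=5,fy=5,interpolation=cv2.INTER_CUBIC))
c=C["wrist"]
for p in [(0.5251,-0.0236,.074),(0.5251,-.0236,.0505)]: print(w2px(c,p,True))
import pickle; pickle.dump(C,open(f"c{k}.pkl","wb"))
E
python3 look.py 1
```

```text
2.25 [ 0.53180397 -0.0347418   0.1489685 ] [0.0032785  0.72811032 0.68544848 0.00223291] [-0.27496596  0.27404894  0.22671902] 0.40191981940045285
(np.float64(268.8919738111076), np.float64(207.9343891666061))
(np.float64(269.69604209974574), np.float64(198.30474748518932))
```

View pics/wrist1.png

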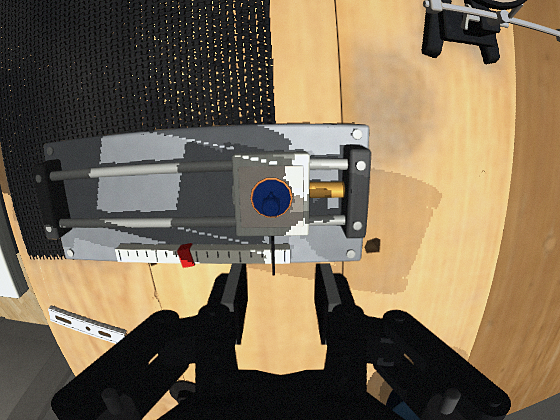

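View pics/side1.png

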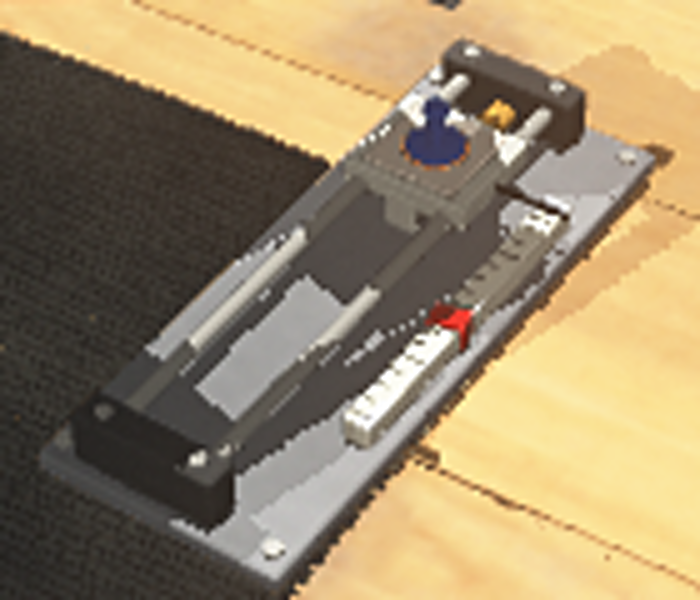

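The wrist view shows the tab at about (271,205) and the red band at (186,256), with the fingers aligned along the rods. The tab is 1–2 px from where my fit predicts it. I'll correct the lateral overshoot and then descend.

Request:
{"fn": "drive_tool", "kwargs": {
  "deltas": [
    [[-0.003,0.005,0],0.011],
    [[-0.003,0.005,0],0.011],
    [[0,0,0],0],
    [[0,0,-0.01],0],
    [[0,0,-0.01],0],
    [[0,0,-0.01],0],
    [[0,0,-0.005],0],
    [[0,0,0],0]
  ]
}}

```text
time_s: 3.2
eef_pos: [0.5224, -0.0205, 0.1109]
eef_rot: [0.002, 0.718, 0.696, 0.002]
wrist_force: [0.4, 0.3, -0.1]
opening: 0.4
```

```bash
python3 look.py 2
```

```text
3.2 [ 0.5223536  -0.02050214  0.11094865] [0.00217788 0.71811872 0.69591458 0.00191232] [ 0.4434193   0.25131301 -0.07501172] 0.3999823339516308
(np.float64(284.2522963805957), np.float64(249.5901477266059))
(np.float64(283.6335784218431), np.float64(234.63369079462205))
```

View pics/wrist2.png

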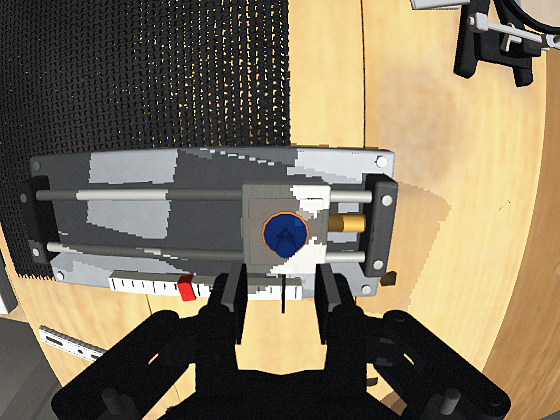

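The foot disc shows at (285,234), within about 1.5 px of the predicted (283.6,234.6). I'll continue the descent with a small correction.

Request:
{"fn": "drive_tool", "kwargs": {
  "deltas": [
    [[0.0025,-0.0025,-0.006],0],
    [[0,0,-0.008],0],
    [[0,0,-0.008],0],
    [[0,0,-0.008],0],
    [[0,0,-0.006],0],
    [[0,0,-0.004],0],
    [[0,0,0],0],
    [[0,0,0],0]
  ]
}}

```text
time_s: 4.15
eef_pos: [0.5262, -0.0239, 0.0689]
eef_rot: [0.003, 0.718, 0.696, 0.003]
wrist_force: [0.1, -0.0, 0.0]
opening: 0.404
```

```bash
python3 look.py 3
```

```text
4.15 [ 0.52620813 -0.0238603   0.06887175] [0.0033424  0.71827699 0.6957445  0.00256429] [ 0.13560142 -0.02527635  0.00749795] 0.403561410622684
(np.float64(278.50894932845654), np.float64(281.40507587090474))
(np.float64(278.3522777546092), np.float64(259.5187959934413))
```

View pics/wrist3.png

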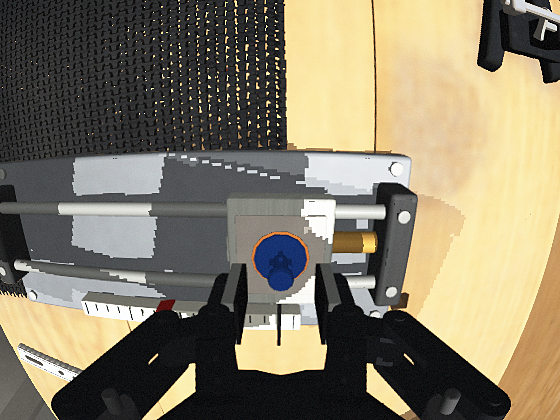

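View pics/side3.png

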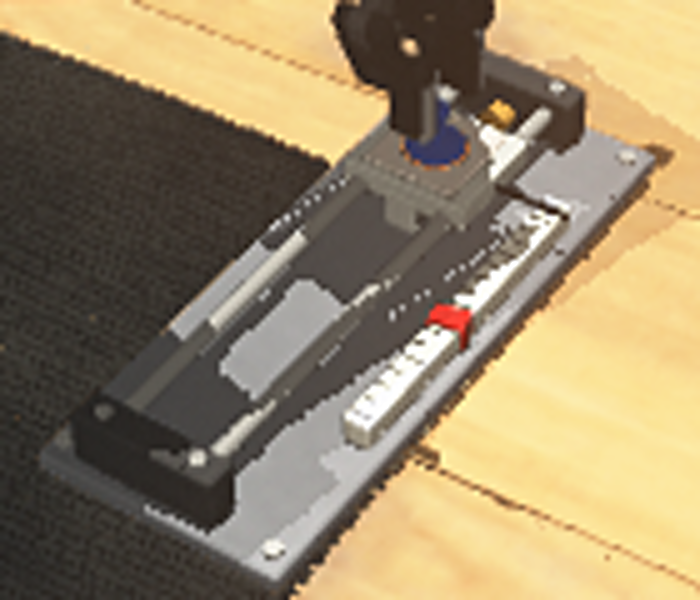

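The head is at about (281,280), centred between the pads. I'll go down the last 11 mm and narrow the gap without squeezing.

Request:
{"fn": "drive_tool", "kwargs": {
  "deltas": [
    [[0,0,-0.004],0],
    [[0,0,-0.004],0],
    [[0,0,-0.002],0],
    [[0,0,0],0],
    [[0,0,0],0]
  ],
  "gripper": 0.25
}}

```text
time_s: 4.8
eef_pos: [0.527, -0.024, 0.0591]
eef_rot: [0.004, 0.718, 0.696, 0.003]
wrist_force: [0.3, -0.8, -0.2]
opening: 0.242
```

```bash
python3 look.py 4
```

```text
4.8 [ 0.52704161 -0.02402567  0.05909305] [0.00434861 0.71827088 0.69574271 0.00318183] [ 0.2956934  -0.77640605 -0.16315232] 0.24208654009086547
(np.float64(277.1934663139766), np.float64(292.2261197884989))
(np.float64(277.10261313326873), np.float64(267.95503014720697))
```

View pics/wrist4.png

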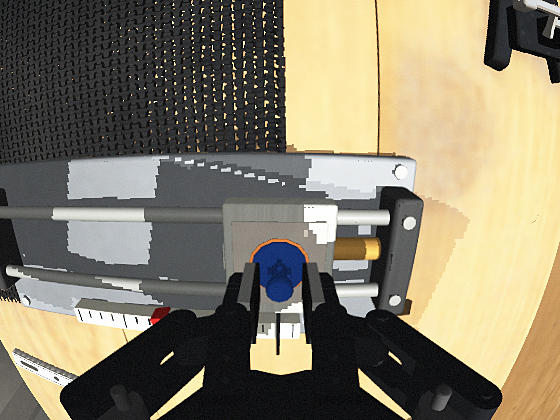

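View pics/side4.png

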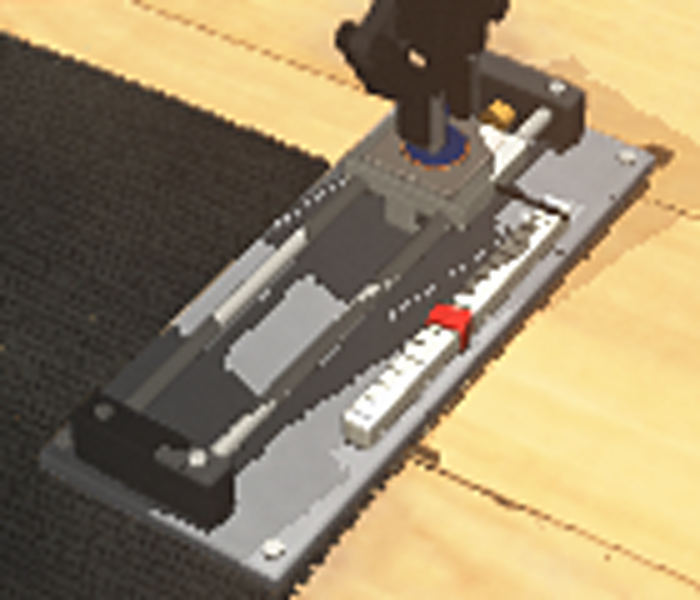

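The jaws straddle the head: it spans about 265–293 px and the pads' inner faces are at about 257 and 302, so the gap is roughly 21 mm against a 13 mm head. The fixed grip force could exceed the 60 N sum. I'll draw the tab with the far finger and keep the jaws just wider than the head, without clamping.

Request:
{"fn": "drive_tool", "kwargs": {
  "deltas": [
    [[-0.003,0.0001,0],0],
    [[-0.003,0.0001,0],0],
    [[-0.003,0.0001,0],0],
    [[-0.003,0.0001,0],0],
    [[0,0,0],0],
    [[0,0,0],0]
  ],
  "gripper": 0.21
}}

```text
time_s: 5.55
eef_pos: [0.5166, -0.0239, 0.0601]
eef_rot: [0.007, 0.718, 0.696, 0.005]
wrist_force: [4.0, -0.0, -2.7]
opening: 0.211
```

```bash
python3 look.py 5
```

```text
5.55 [ 0.5165648  -0.02387075  0.06012007] [0.00685495 0.71841476 0.69556151 0.00523763] [ 4.01789459 -0.00796211 -2.73641895] 0.2111094862747617
(np.float64(299.6685199660281), np.float64(290.5566159255453))
(np.float64(296.5988260217769), np.float64(266.6168758866926))
```

View pics/wrist5.png

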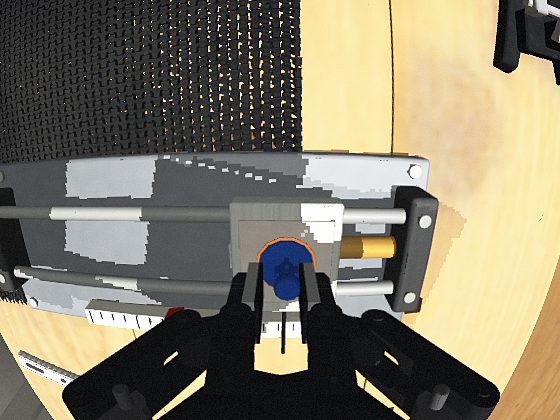

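Contact is made at about 4 N, matching the spring, and the carriage is moving. I'll draw on gently.

Request:
{"fn": "drive_tool", "kwargs": {
  "deltas": [
    [[-0.005,0.0002,0],0],
    [[-0.005,0.0002,0],0],
    [[-0.005,0.0002,0],0],
    [[-0.005,0.0002,0],0],
    [[-0.005,0.0002,0],0],
    [[-0.005,0.0002,0],0],
    [[-0.005,0.0002,0],0],
    [[-0.005,0.0002,0],0],
    [[-0.003,0.0001,0],0]
  ],
  "gripper": 0.19
}}

```text
time_s: 6.6
eef_pos: [0.4761, -0.0223, 0.061]
eef_rot: [0.011, 0.719, 0.695, 0.009]
wrist_force: [6.9, 0.2, -5.9]
opening: 0.19
```

```bash
python3 look.py 6
```

```text
6.6 [ 0.47607585 -0.0223017   0.06099168] [0.01094471 0.71876561 0.69510686 0.00909203] [ 6.94698979  0.20343874 -5.91534014] 0.18959365194226285
(np.float64(381.9835755508984), np.float64(285.95659904827875))
(np.float64(369.34855817059855), np.float64(263.64738387479497))
```

View pics/wrist6.png

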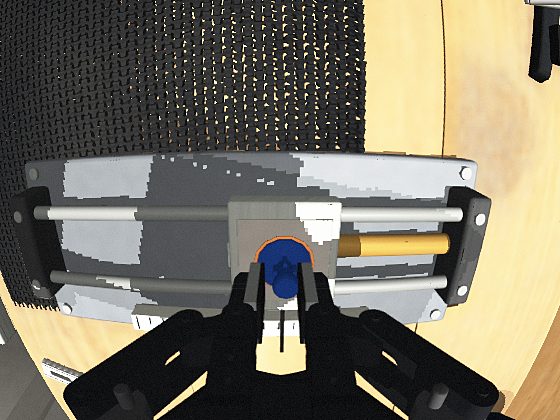

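View pics/side6.png

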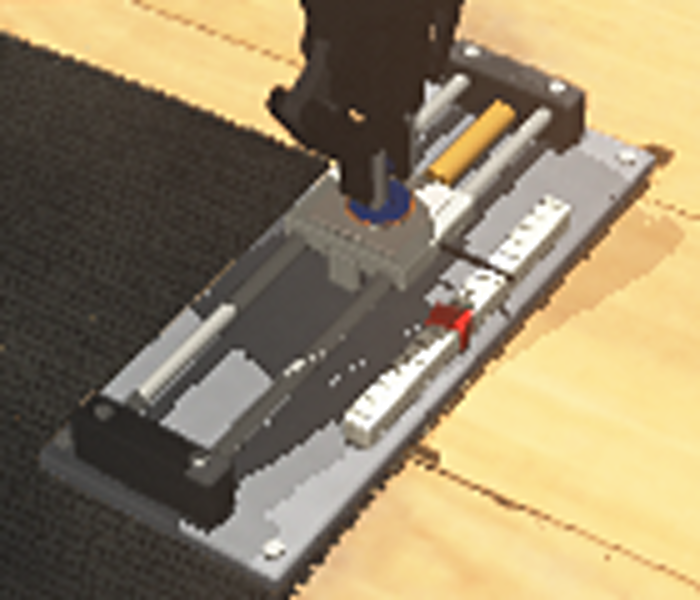

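```bash
cat > meas.py <<'E'
# pointer bar predicted in zoomed side crop for several q (line y=-35..-60, z=39) and band edges
from h import *; import pickle,sys
C=pickle.load(open(f"c{sys.argv[1]}.pkl","rb")); S=C["side"];T=C["top"]
p=[0.44981,-0.03069,-0.03829]
W=lambda l:R.from_euler('z',p[2]).apply(np.array(l)/1000.)+[p[0],p[1],0]
z=lambda uv:tuple(float(round((a-o+.5)*5-.5)) for a,o in zip(uv,(185,190)))
for q in map(float,sys.argv[2:]): print(q,[z(w2px(S,W([75-q,y,39]))) for y in (-40,-50,-60)],"band-z34",[z(w2px(S,W([75-q,y,34]))) for y in (-41,-50,-59)])
a=S["frame"][225:270,255:300,::-1]; cv2.imwrite(f"pics/sz{sys.argv[1]}.png",cv2.resize(a,None,fx=13,fy=13,interpolation=cv2.INTER_NEAREST))
a=T["frame"][245:290,270:315,::-1]; cv2.imwrite(f"pics/tz{sys.argv[1]}.png",cv2.resize(a,None,fx=13,fy=13,interpolation=cv2.INTER_NEAREST))
E
python3 meas.py 6 0 40 45 50 55 75 80 85
```

```text
0.0 [(527.0, 200.0), (546.0, 208.0), (564.0, 216.0)] band-z34 [(529.0, 209.0), (545.0, 216.0), (562.0, 223.0)]
40.0 [(482.0, 250.0), (501.0, 258.0), (519.0, 266.0)] band-z34 [(484.0, 258.0), (501.0, 266.0), (517.0, 273.0)]
45.0 [(477.0, 256.0), (495.0, 264.0), (514.0, 272.0)] band-z34 [(478.0, 265.0), (495.0, 272.0), (512.0, 279.0)]
50.0 [(471.0, 262.0), (489.0, 270.0), (508.0, 279.0)] band-z34 [(473.0, 271.0), (489.0, 278.0), (506.0, 286.0)]
55.0 [(465.0, 269.0), (484.0, 277.0), (502.0, 285.0)] band-z34 [(467.0, 277.0), (483.0, 285.0), (500.0, 292.0)]
75.0 [(441.0, 295.0), (460.0, 303.0), (479.0, 311.0)] band-z34 [(443.0, 303.0), (460.0, 311.0), (477.0, 319.0)]
80.0 [(435.0, 301.0), (454.0, 310.0), (473.0, 318.0)] band-z34 [(437.0, 310.0), (454.0, 317.0), (471.0, 325.0)]
85.0 [(429.0, 308.0), (448.0, 316.0), (467.0, 325.0)] band-z34 [(431.0, 316.0), (448.0, 324.0), (465.0, 332.0)]
```

View pics/sz6.png

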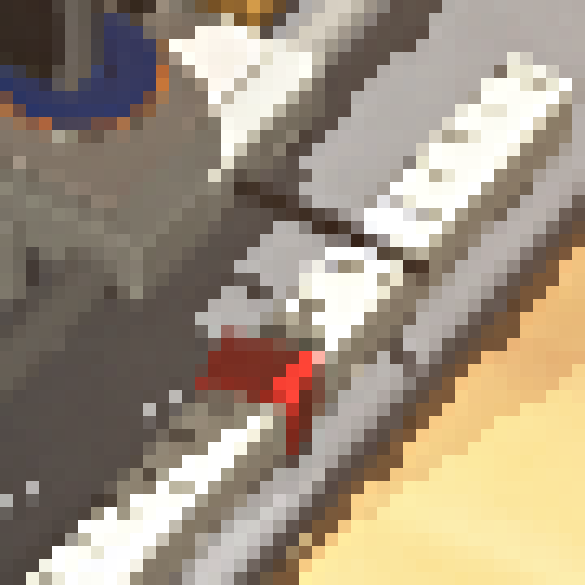

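View pics/tz6.png

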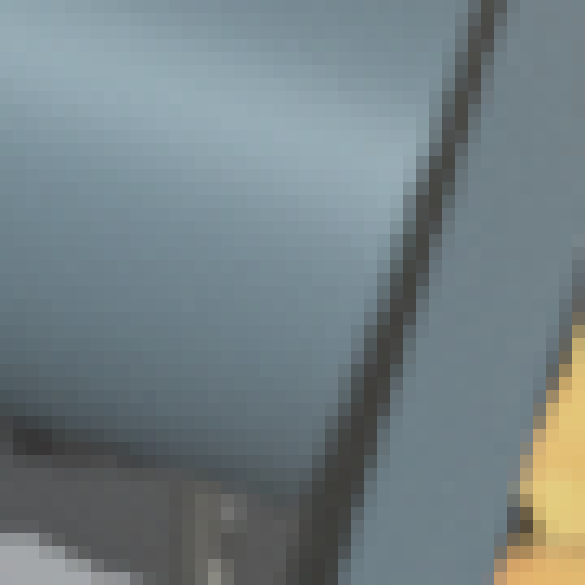

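The pointer's travel is now about 47.5 mm, from both the image and the TCP, and the band's centre is at about 81 mm. I'll draw about 27 mm more and then check visually.

Request:
{"fn": "drive_tool", "kwargs": {
  "deltas": [
    [[-0.005,0.0002,-0.0005],0],
    [[-0.005,0.0002,-0.0005],0],
    [[-0.005,0.0002,-0.0005],0],
    [[-0.005,0.0002,-0.0005],0],
    [[-0.004,0.0001,0],0],
    [[-0.003,0.0001,0],0]
  ]
}}

```text
time_s: 7.35
eef_pos: [0.4555, -0.0217, 0.062]
eef_rot: [0.018, 0.719, 0.694, 0.015]
wrist_force: [8.2, 1.0, -5.1]
opening: 0.194
```

```bash
python3 look.py 7; python3 meas.py 7 70 75 80 85
```

```text
7.35 [ 0.45547567 -0.0217226   0.06196259] [0.01777035 0.71932279 0.69428095 0.01526069] [ 8.1976298   1.03247722 -5.14047187] 0.19429090101091104
(np.float64(418.21457931084683), np.float64(280.467155551126))
(np.float64(401.76236202544914), np.float64(259.7404658694177))
70.0 [(447.0, 288.0), (466.0, 296.0), (485.0, 305.0)] band-z34 [(449.0, 297.0), (466.0, 304.0), (483.0, 312.0)]
75.0 [(441.0, 295.0), (460.0, 303.0), (479.0, 311.0)] band-z34 [(443.0, 303.0), (460.0, 311.0), (477.0, 319.0)]
80.0 [(435.0, 301.0), (454.0, 310.0), (473.0, 318.0)] band-z34 [(437.0, 310.0), (454.0, 317.0), (471.0, 325.0)]
85.0 [(429.0, 308.0), (448.0, 316.0), (467.0, 325.0)] band-z34 [(431.0, 316.0), (448.0, 324.0), (465.0, 332.0)]
```

View pics/sz7.png

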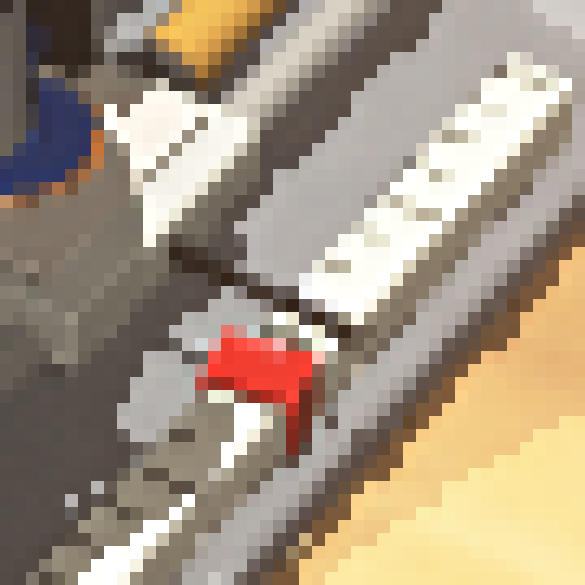

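View pics/wrist7.png

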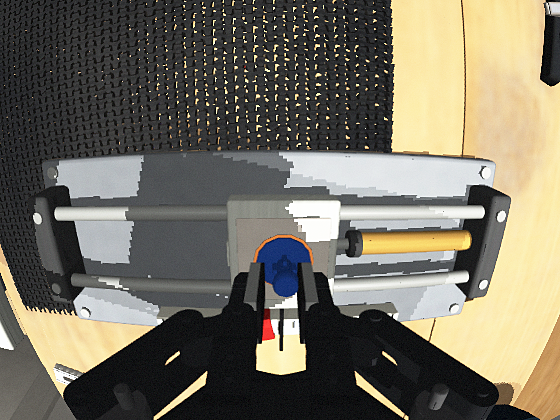

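The pointer is about 12–13 mm short of the band centre: its line runs (175,252)–(345,330) and the band's top is centred at (260,369) in the zoom. The arm sags about 1 mm per row under the spring, so I'll allow for that.

Request:
{"fn": "drive_tool", "kwargs": {
  "deltas": [
    [[-0.0035,0.0001,-0.0005],0],
    [[-0.0035,0.0001,-0.0005],0],
    [[-0.0035,0.0001,-0.0005],0],
    [[-0.003,0.0001,-0.0005],0]
  ]
}}

```text
time_s: 7.9
eef_pos: [0.447, -0.0215, 0.0621]
eef_rot: [0.023, 0.72, 0.693, 0.02]
wrist_force: [8.7, 1.4, -4.9]
opening: 0.191
```

```bash
python3 look.py 8; python3 meas.py 8 75 80 85
```

```text
7.9 [ 0.44704803 -0.02148682  0.06207073] [0.02266529 0.71985555 0.69346542 0.01999946] [ 8.66431076  1.43143289 -4.92884577] 0.1912959288506765
(np.float64(431.7777627738043), np.float64(277.7248076599619))
(np.float64(413.902606542638), np.float64(257.76088854796467))
75.0 [(441.0, 295.0), (460.0, 303.0), (479.0, 311.0)] band-z34 [(443.0, 303.0), (460.0, 311.0), (477.0, 319.0)]
80.0 [(435.0, 301.0), (454.0, 310.0), (473.0, 318.0)] band-z34 [(437.0, 310.0), (454.0, 317.0), (471.0, 325.0)]
85.0 [(429.0, 308.0), (448.0, 316.0), (467.0, 325.0)] band-z34 [(431.0, 316.0), (448.0, 324.0), (465.0, 332.0)]
```

View pics/sz8.png

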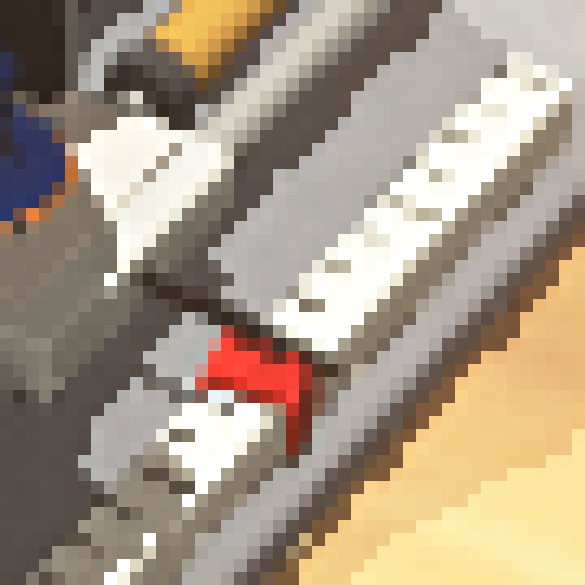

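The pointer is at the band's near edge, about 3.5 mm short of centre. I'll nudge it in and measure the hold drift.

Request:
{"fn": "drive_tool", "kwargs": {
  "deltas": [
    [[-0.003,0.0001,-0.0004],0],
    [[-0.003,0.0001,-0.0004],0],
    [[-0.0013,0,-0.0004],0],
    [[-0.0013,0,-0.0004],0]
  ]
}}

```text
time_s: 8.45
eef_pos: [0.4436, -0.0217, 0.0626]
eef_rot: [0.028, 0.72, 0.693, 0.025]
wrist_force: [8.9, 3.1, -6.2]
opening: 0.192
```

```bash
python3 look.py 9; python3 meas.py 9 80 85
```

```text
8.45 [ 0.44356222 -0.02173176  0.0626289 ] [0.02781444 0.72034233 0.6926262  0.02454036] [ 8.92467847  3.08732432 -6.17364057] 0.19223062733113042
(np.float64(436.00904193971854), np.float64(274.7394286642746))
(np.float64(417.4703824075392), np.float64(255.34858311424952))
80.0 [(435.0, 301.0), (454.0, 310.0), (473.0, 318.0)] band-z34 [(437.0, 310.0), (454.0, 317.0), (471.0, 325.0)]
85.0 [(429.0, 308.0), (448.0, 316.0), (467.0, 325.0)] band-z34 [(431.0, 316.0), (448.0, 324.0), (465.0, 332.0)]
```

View pics/sz9.png

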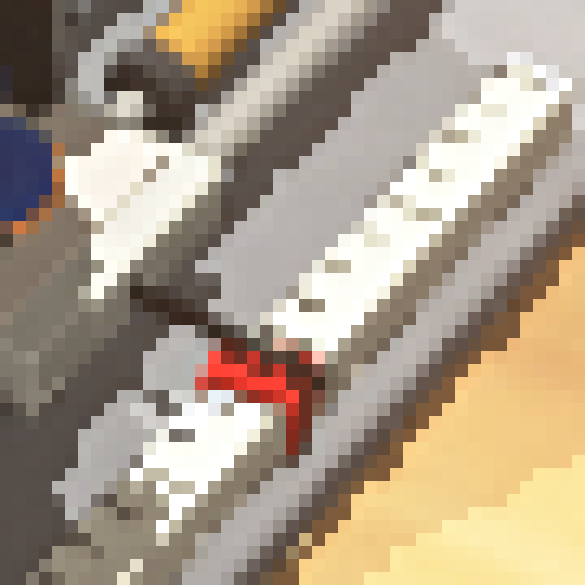

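View pics/wrist9.png

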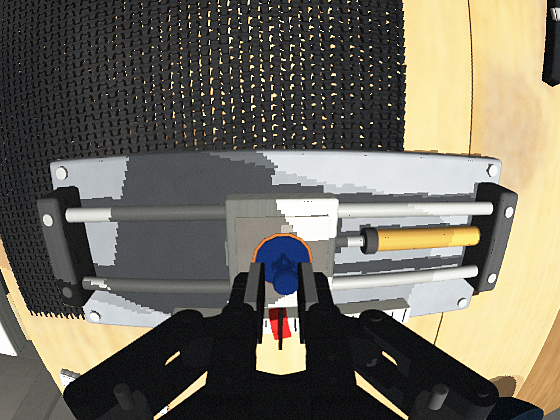

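The pointer is on the band's centre to within about 1 mm: red shows on both sides of it in the wrist view around (281,325). Now I'll hold, compensating for the creep.

Request:
{"fn": "drive_tool", "kwargs": {
  "deltas": [
    [[-0.0012,0.0003,-0.0006],0],
    [[-0.0012,0.0003,-0.0006],0],
    [[-0.0012,0.0003,-0.0006],0],
    [[-0.0012,0.0003,-0.0006],0],
    [[-0.0012,0.0003,-0.0006],0],
    [[-0.0012,0.0003,-0.0006],0]
  ]
}}

```text
time_s: 9.2
eef_pos: [0.4439, -0.0217, 0.0625]
eef_rot: [0.036, 0.721, 0.692, 0.03]
wrist_force: [8.1, 0.6, -5.0]
opening: 0.188
```

```bash
python3 look.py 10; python3 meas.py 10 80 85
```

```text
9.2 [ 0.44392517 -0.02165789  0.0624514 ] [0.03601086 0.72081599 0.69152504 0.03034227] [ 8.05605461  0.61510753 -4.98366876] 0.18848714851511236
(np.float64(434.4758848170909), np.float64(273.28313614728154))
(np.float64(415.4906953826839), np.float64(254.0840240673728))
80.0 [(435.0, 301.0), (454.0, 310.0), (473.0, 318.0)] band-z34 [(437.0, 310.0), (454.0, 317.0), (471.0, 325.0)]
85.0 [(429.0, 308.0), (448.0, 316.0), (467.0, 325.0)] band-z34 [(431.0, 316.0), (448.0, 324.0), (465.0, 332.0)]
```

View pics/sz10.png

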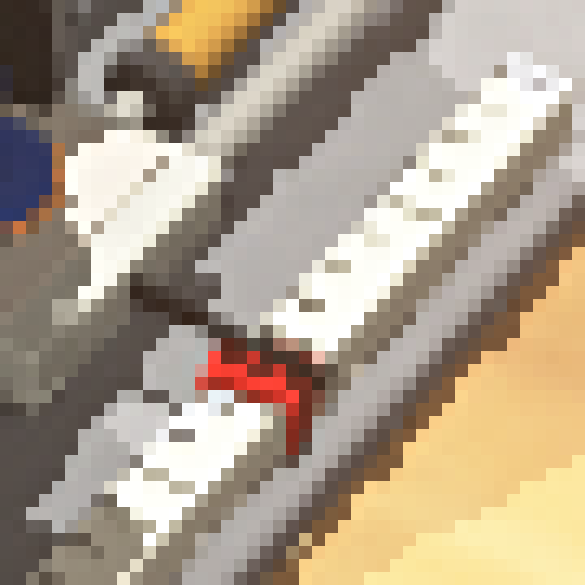

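The pointer hasn't moved and still sits over the red, so I'll continue the hold.

Request:
{"fn": "drive_tool", "kwargs": {
  "deltas": [
    [[-0.0013,0.0003,-0.0006],0],
    [[-0.0013,0.0003,-0.0006],0],
    [[-0.0013,0.0003,-0.0006],0],
    [[-0.0013,0.0003,-0.0006],0],
    [[-0.0013,0.0003,-0.0006],0],
    [[-0.0013,0.0003,-0.0006],0],
    [[-0.0013,0.0003,-0.0006],0],
    [[-0.0013,0.0003,-0.0006],0],
    [[-0.0013,0.0003,-0.0006],0],
    [[-0.0013,0.0003,-0.0006],0]
  ]
}}

```text
time_s: 10.35
eef_pos: [0.4441, -0.0217, 0.0624]
eef_rot: [0.05, 0.722, 0.689, 0.04]
wrist_force: [8.8, 0.3, -4.9]
opening: 0.19
```

```bash
python3 look.py 11; python3 meas.py 11 80
```

```text
10.35 [ 0.44408949 -0.02173104  0.06243153] [0.05022693 0.72161062 0.68928702 0.04048174] [ 8.82070933  0.34758686 -4.89288072] 0.1896832313140183
(np.float64(432.3677833764109), np.float64(270.0719339757693))
(np.float64(412.60164635680275), np.float64(251.31866590559915))
80.0 [(435.0, 301.0), (454.0, 310.0), (473.0, 318.0)] band-z34 [(437.0, 310.0), (454.0, 317.0), (471.0, 325.0)]
```

View pics/sz11.png

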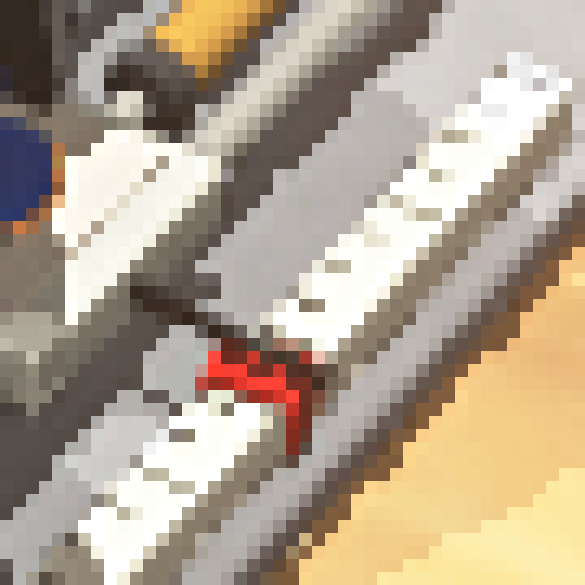

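View pics/wrist11.png

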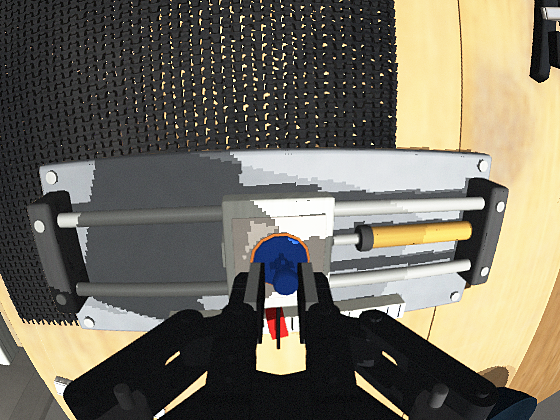

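Still centred and steady, with about 1.9 s held so far. I'll hold for another 1.8 s.

Request:
{"fn": "drive_tool", "kwargs": {
  "deltas": [
    [[-0.0013,0.0003,-0.0006],0],
    [[-0.0013,0.0003,-0.0006],0],
    [[-0.0013,0.0003,-0.0006],0],
    [[-0.0013,0.0003,-0.0006],0],
    [[-0.0013,0.0003,-0.0006],0],
    [[-0.0013,0.0003,-0.0006],0],
    [[-0.0013,0.0003,-0.0006],0],
    [[-0.0013,0.0003,-0.0006],0],
    [[-0.0013,0.0003,-0.0006],0],
    [[-0.0013,0.0003,-0.0006],0]
  ]
}}

```text
time_s: 11.5
eef_pos: [0.4443, -0.0222, 0.0637]
eef_rot: [0.065, 0.722, 0.687, 0.05]
wrist_force: [8.5, 0.3, -4.4]
opening: 0.188
```

Request:
{"fn": "drive_tool", "kwargs": {
  "deltas": [
    [[-0.0013,0.0003,-0.0006],0],
    [[-0.0013,0.0003,-0.0006],0],
    [[-0.0013,0.0003,-0.0006],0],
    [[-0.0013,0.0003,-0.0006],0],
    [[-0.0013,0.0003,-0.0006],0],
    [[-0.0013,0.0003,-0.0006],0],
    [[-0.0013,0.0003,-0.0006],0],
    [[-0.0013,0.0003,-0.0006],0]
  ]
}}

```text
time_s: 12.3
eef_pos: [0.4444, -0.0226, 0.0653]
eef_rot: [0.076, 0.722, 0.685, 0.058]
wrist_force: [8.3, 1.1, -5.5]
opening: 0.189
```

```bash
python3 look.py 12; python3 meas.py 12 80; python3 look.py 13; python3 -c "
from bench import get_obs
o=get_obs();print(o['time_s'],o['eef_pos'],abs(o['dq']).max(),o['wrist_force'])"
```

```text
12.3 [ 0.44435874 -0.02264893  0.06530752] [0.07616509 0.72225215 0.68497903 0.05791761] [ 8.28772562  1.07702143 -5.53281449] 0.18864992376135012
(np.float64(426.00039130705386), np.float64(261.1740465169885))
(np.float64(405.2672490501092), np.float64(243.6068739902628))
80.0 [(435.0, 301.0), (454.0, 310.0), (473.0, 318.0)] band-z34 [(437.0, 310.0), (454.0, 317.0), (471.0, 325.0)]
12.45 [ 0.44435453 -0.02265349  0.06530607] [0.07614528 0.72227813 0.68495437 0.05791118] [ 9.36007022  1.05325157 -3.30376959] 0.1912417773161098
(np.float64(426.010952027385), np.float64(261.19454059729975))
(np.float64(405.2800365249867), np.float64(243.62442477787954))
12.6 [ 0.44434778 -0.02265491  0.06529549] 0.001564158287609171 [ 7.99920421 -0.11030401 -4.6485637 ]
```

View pics/sz12.png

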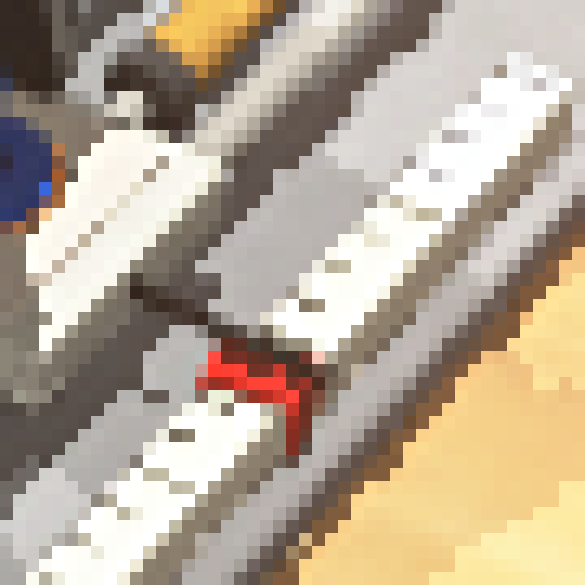

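View pics/wrist13.png

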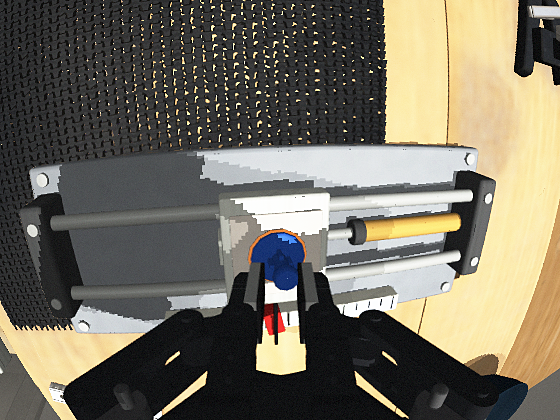

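The pointer has stayed at the band centre for about 4 s and everything is at rest, so I'm handing in.

```bash
python3 -c "
from bench import *
print(hand_in())"
```

```text
the job is handed in; nothing more can be done
None
```

I drew the tab out about 80.5 mm along the rods, until the pointer stood over the red band. I held it there for about 4 s and handed the job in with the fingers still holding it.

**How I held it:** I did not clamp the tab. The gripper's fixed force (half its maximum) could have passed the 60 N limit. Instead I left the jaws open about 16 mm around the 13 mm head and pulled with the far finger.

**Last checks:**
- **Pointer:** it was within about 1 mm of the band's middle in the side view. My separate estimates of the band's position, from the top and side cameras, ranged from 80 to 82 mm of travel.
- **Force:** the wrist read about 8–9 N along the rods, as expected from the spring.
- **At rest:** the arm was still at hand-in, with joint speeds under 0.002 rad/s.

**What went less well:**
- **Tilt:** under the spring load the tool slowly tilted to about 11°, and its tip rose about 3 mm during the hold. The pointer did not visibly move.
- **Side force:** the wrist also showed about 5 N vertically, probably friction on the tab.
- **Not checked:** I did not look at the loose items at the end. The tool's path went above them or stayed clear.

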